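# Clamp a test bar by its ends and close the knife switch

## Task

Take the plain rectangular metal bar out of the wooden rack and lay it flat on the bed of the vise, lengthwise between the two jaws and roughly in the middle of their width, turn the crank until the jaw is tight on the bar's ends, and only then swing the knife switch over and down until its blade is fully home in the clip. The bar fits between the open jaws but fingers at its ends do not, so set it down on the bench on the way and take it again by its sides. Leave the ridged bar in the rack, and leave the bottle and the vial alone.

Things in the scene. Friction and masses are not known exactly. Their poses are not given: they have to be found in the camera images.
- bar: the plain rectangular bar to be tested, bare aluminium, 60 (x) x 24 (y) x 30 (z) mm, about 0.12 kg, loose; origin at the centre of its underside, z up. It starts in one of the two slots of the rack, lying along the slot, its top level with the walls to 2 mm
- ridged_bar: the other bar in the rack, to be left there: aluminium, same length and width but with a rounded ridge (14 mm round rod along a 24 mm wide, 10 mm thick foot), 24 mm high; origin at the centre of its underside
- rack: dark wooden rack fixed to the bench, 60 (x) x 100 (y) mm, with two slots along its x at y = +22 and -22 mm, 28 mm wide, floor 10 mm and walls 42 mm above the bench; the slots are open at both ends, where a bar's ends are flush with the rack's edges; so a bar is taken there by its two ends. Origin at the centre of its underside; it may stand left or right of the vise
- vise: grey specimen vise fixed to the bench, base 245 x 80 mm reaching from x = -165 to +80 mm. Fixed jaw at its far end with its face at x = +30 mm; the moving jaw faces it; the jaws are 54 mm wide in y and their tops are 56 mm above the bench. Its x axis runs along the bed from the crank towards the fixed jaw; origin on the bench below the middle of the seat
- vise_bed (a point): the middle of the seat: point on the flat bed surface, 20 mm above the bench, halfway between the jaw faces once they are closed on the 60 mm bar; axes as vise
- jaw: the moving jaw of the vise (its pose frame lies 0 to 21 mm along the vise's x from the vise's origin, as it slides). Its face is at x = -47 mm in the vise frame when crank = 0 and moves 8 mm towards the fixed jaw per rad of crank
- crank (a joint): turn of the vise's crank about the vertical axis through crank_axis: 0 = jaw fully open (77 mm between the jaws), grows anticlockwise seen from above and closes the jaw by 8 mm per rad; touches the 60 mm bar at about 2.12 and is tight from about 2.2 (it resists firmly); stop at 2.6. Turning takes about 3 N. Starts between 0 and 0.6, stays where it is left
- crank_axis (a point): point on the crank's vertical axis at knob mid-height, 82 mm above the bench, at x = -120 mm in the vise frame
- crank_knob (a point): centre of the crank's upright black knob, 18 mm in diameter, from 54 to 96 mm above the bench; this point at 82 mm, 45 mm from the axis; at crank = 0 it lies 120 deg anticlockwise from the vise's x direction. The crank's steel arm below it is 10 mm thick with its top 58 mm above the bench
- switch: black base of a knife switch fixed to the bench, 125 (x, from -75 to +50 mm) x 56 x 14 mm, with a brass hinge post at x = -50 mm and a brass clip of two cheeks at x = +30 mm whose top is 50 mm above the bench; origin on the bench; it may stand left or right of the vise
- blade_hinge (a point): the blade's hinge: its axis runs along the switch's y through this point, x = -50 mm, 40 mm above the bench
- blade (a joint): swing of the copper blade: 0 = open (off), standing up and leaning back 30 deg past upright, away from the clip; 2.094 = closed (on), level in the clip, pointing along the switch's +x. Its weight (0.22 kg) holds it at either end, changing over at upright, 0.52
- blade_grip (a point): middle of the blade's black round handle, 18 mm in diameter and 52 mm long along the blade, 117 mm from the hinge; closed it is beyond the base's end, 40 mm above the bench
- reagent: white reagent bottle with a red cap, 64 mm in diameter, 150 mm tall, stands beyond the vise; origin at the centre of its underside
- vial: small clear vial with a yellow cap, 26 mm in diameter, 60 mm tall, stands beyond the vise; origin at the centre of its underside
Things that resemble listed ones, but are neither listed nor needed, are in the scene too. What is shaped like the bar but green or red is not meant.

How it is judged (in metres and radians):
On the way, in this order (a step that is already met when the one before it is completed fails the run):
1. the bar lies flat on the vise's bed between the jaws, let go, with the switch still open (z of bar in the frame of vise_bed between -0.003 and 0.004 m and y of bar in the frame of vise_bed between -0.013 and 0.013 m and x of bar in the frame of vise_bed between -0.018 and 0.018 m and angle between the x axis of bar and the x axis of vise, either way round below 0.15 rad and angle between bar's own z axis and vertical below 0.08 rad and contact force between the fingers and bar below 0.3 N and value of joint blade below 0.8 rad), for 0.2 s.
2. the jaw is cranked tight on the bar, with the switch still open (z of bar in the frame of vise_bed between -0.003 and 0.004 m and y of bar in the frame of vise_bed between -0.013 and 0.013 m and x of bar in the frame of vise_bed between -0.018 and 0.018 m and angle between the x axis of bar and the x axis of vise, either way round below 0.15 rad and angle between bar's own z axis and vertical below 0.08 rad and contact force between jaw and bar above 2 N and value of joint blade below 0.8 rad), for 0.3 s.
3. the switch blade is home in its clip (value of joint blade above 2.03 rad), for 0.2 s.
At the end, for the whole second after the job is handed in: The bar lies flat on the vise's bed (height within 4 mm, tilt 0.08 rad), lengthwise (0.15 rad), within 13 mm of the jaws' middle across and 18 mm lengthwise, at rest, the jaw pressing on it with over 2 N; the switch blade is within 0.06 rad of fully closed (z of bar in the frame of vise_bed between -0.003 and 0.004 m and y of bar in the frame of vise_bed between -0.013 and 0.013 m and x of bar in the frame of vise_bed between -0.018 and 0.018 m and angle between the x axis of bar and the x axis of vise, either way round below 0.15 rad and angle between bar's own z axis and vertical below 0.08 rad and contact force between jaw and bar above 2 N and value of joint blade above 2.03 rad and linear speed of bar below 0.02 m/s); the robot touches nothing.
It fails at once if the bottle or the vial is moved more than 20 mm or tipped (distance of any of reagent, vial from where it was at the start of the episode above 0.02 m or angle between any of reagent, vial's own z axis and vertical above 0.5 rad).
It fails at once if the ridged bar is moved out of its slot (distance of ridged_bar from where it was at the start of the episode above 0.02 m).
It also fails if it takes over 72 s, if anything falls off the work surface, if the arm or the gripper's body presses on something with over 40 N, if the wrist force passes 120 N, or if a joint passes its speed limit or range.

## Robot

A 6-joint arm with a two-finger parallel gripper is mounted at the origin on the work surface. World frame = base frame: x ahead of the robot, y to its left, z up, the work surface at z = 0. Lengths are in mm, angles in rad, forces in N, time in s.
With the tool pointing down it reaches from about 375 to 925 mm from the base axis. Payload 5.7 kg.
Tool frame: the origin (TCP) lies on the centre line of the jaws, within the pads' length; the fingertips stand 19 mm ahead of it and the grasp point (between the pads) is the TCP; z points along the fingers, y is the line along which they close (so a half turn about z gives the same grasp; the last joint's range is limited). The gripper opens to 85 mm and grips with 20 to 120 N. Pads are 22 mm wide; open, the fingers measure 114 mm over their backs; the gripper's body (76 mm by 85 mm) begins 54 mm behind the grasp point. The pads swing forward as they close: fully open they stand 13 mm farther back than shut.
Start: joints at [-0.115, 0.359, 1.51, -0, 1.272, -0.115], TCP at [599.967, -0.004, 212.267] pointing down, gripper open.
Joint ranges: [-2.97, 2.97], [-1.01, 2.36], [0.21, 2.38], [-0.96, 4.11], [0.2, 2.71], [-2.98, 2.98]. Speed limits (rad/s): [2.39, 2.39, 3.14, 3.14, 3.14, 3.14].

## Interface

Orientations are given as a unit quaternion [w, x, y, z].
In Python, from rig import bot, kin, imaging, finder gives the robot as it stands. Calls block until the motion is done:
- bot.move_to(position, orientation): joint-space move of the TCP to a pose.
- bot.move_straight(position, rotation=None, vel=150, guard=None): straight line of the TCP; rotation=None keeps the orientation; vel is the mean speed in mm/s. With guard (N) it stops when the force on the tool has changed by that much, and returns True; else False.
- bot.move_joints(angles): joint-space move.
- bot.set_gripper(opening, squeeze=None): opening from 0.0 (shut) to 1.0 (fully open); squeeze is the grip in N (None keeps the last); returns when the fingers have stopped.
- bot.sleep(seconds).
- kin.ik(position, orientation): joint angles nearest the present ones, or None.
- bot.sense(): the state.
- imaging.read_camera(name): name is "scene" or "side" or "wrist"; returns a dict with "pixels" (400x640x3 uint8, red, green, blue), "range_z" (400x640 float32, mm along the optical axis (not along the pixel's ray), 0 where there is no reading), "camera_matrix" (3x3 intrinsics, pixels), "eye" and "attitude" of the camera in the world; the wrist camera has in their place "mount" (4x4, takes a point from camera to tool coordinates, whose origin is the TCP and whose axes are the flange's). Camera axes: x right, y down, z forward; pixel columns grow to the right and rows downward; lengths in mm; the calibration is good to about 2 mm. A picture is of the moment at which its call begins: read the wrist's pose just before it.
A pose or a line that the arm cannot do raises bot.Unreachable and nothing moves.
- bot.hand_in(): hands the job in; it is judged then, once.
Trained networks look in a picture, given as the dict that the camera call returned (one of the last four; its "shot" number tells which), for a name from the list of things; names that differ only in an ending like _2 or _b are one class to them, and where a whole thing is asked for, a point or a joint stands for the part that bears it (a point fixed in the world has none). Each returns a list of dicts, best first, with "conf" (0 to 1); they miss things now and then, are a little off and sometimes report something else, mostly with a low value. They report only what shows in the picture. A call takes as long as a camera call. They do not tell look-alikes from the thing itself.
- finder.outline_of(target, picture): "region" (400x640 bool, what is visible of it) and "rect" ([centre column, centre row, width, height] in pixels, round what is visible of it).
The state is a dict: "time_s": time; "qpos": joint angles; "joint_vel": joint speeds; "joint_torque": joint torques, N m; "eef_pos": TCP position; "tool_rot": TCP orientation; "force": force on the tool from outside, world axes, zero at the start; "wrist_torque": the same for the moment, N m; "grip_width": opening from 0.0 (shut) to 1.0 (fully open); "grip_force": force on a finger pad.
Only numpy, scipy, OpenCV 4.12 (cv2) and the standard library are available. Lean on these libraries where they do the work, as an engineer would, in place of code of your own. Each camera call takes 0.05 s, during which the arm holds its last target. There are 200 camera calls.

## Working session

There is one attempt and no reset: what is moved stays moved. The work goes in short steps, each a Python script; the robot and the scene stay as the last script left them, time stands still between calls to the robot, and variables do not carry over. Pictures are saved under pics/ and viewed, at most 10 in all, crops included, and the job is handed in when it is done.

```bash
ls; mkdir -p pics; cat > h.py <<'E'
import numpy as np, cv2
from rig import bot, kin, imaging, finder
from scipy.spatial.transform import Rotation as R
def cloud(p):
    K=p["camera_matrix"];Z=p["range_z"].astype(float)
    v,u=np.mgrid[0:Z.shape[0],0:Z.shape[1]]
    c=np.stack([(u-K[0,2])/K[0,0]*Z,(v-K[1,2])/K[1,1]*Z,Z],-1)
    if "eye" in p:
        a=np.array(p["attitude"],float); M=a if a.shape==(3,3) else R.from_quat(a,scalar_first=True).as_matrix()
        w=c@M.T+np.array(p["eye"])
    else:
        m=np.array(p["mount"]); c=c@m[:3,:3].T+m[:3,3]
        w=c@R.from_quat(p["rot"],scalar_first=True).as_matrix().T+p["pos"]
    w[Z<=0]=np.nan
    return w
def shot(name):
    s=bot.sense(); p=imaging.read_camera(name)
    p["pos"]=np.array(s["eef_pos"]);p["rot"]=s["tool_rot"]
    return p
def down(yaw): # tool z down, tool y closing line at angle yaw (deg) of tool x from world x
    return list((R.from_euler('z',yaw,degrees=True)*R.from_euler('x',180,degrees=True)).as_quat(scalar_first=True))
def save(n,p,box=None,f=1):
    im=p["pixels"][...,::-1]
    if box: im=im[box[1]:box[3],box[0]:box[2]]
    cv2.imwrite("pics/"+n,cv2.resize(im,None,fx=f,fy=f,interpolation=cv2.INTER_CUBIC))
E
python3 - <<'E'
from h import *
print(bot.sense())
for n in ["scene","side"]:
    p=shot(n); save(n+"1.png",p); print(n,p["eye"],p["attitude"]); np.save(n+"_w.npy",cloud(p))
    w=cloud(p)
    for t in ["bar","ridged_bar","rack","vise","jaw","crank","crank_knob","switch","blade","blade_grip","reagent","vial"]:
        for d in finder.outline_of(t,p)[:3]:
            print(t,round(d["conf"],2),np.round(d["rect"]),np.round(np.nanmedian(w[d["region"]],0)))
E
```

```text
pics
{'time_s': 0.0, 'qpos': array([-1.15094903e-01,  3.59484618e-01,  1.51146230e+00, -7.46258646e-06,
        1.27249389e+00, -1.15127475e-01]), 'joint_vel': array([-0.00098258, -0.00117162,  0.00114377,  0.00043306,  0.00096225,
        0.00159053]), 'joint_torque': array([ 1.96551155e-03, -5.27614331e+01, -2.78626120e+01, -6.37880498e-05,
        1.32890840e-02, -2.81424428e-05]), 'eef_pos': array([5.99270836e+02, 7.68740288e-02, 2.11454392e+02]), 'tool_rot': array([-7.21931776e-04,  7.07094185e-01,  7.07118773e-01, -5.76840644e-04]), 'force': array([ 1.07193361, -0.65254869,  0.17306612]), 'wrist_torque': array([-0.02851325,  0.02379575, -0.0279224 ]), 'grip_force': 0.0, 'grip_width': 1.0019623549702474}
scene [987.58846868 401.72295794 701.43460527] [-0.13921138  0.36913428  0.85225437 -0.34354414]
bar 0.9 [437. 276.  27.  26.] [523. 285.  37.]
bar 0.84 [402. 246.  24.  28.] [502. 189.  27.]
bar 0.73 [492. 258.  28.  23.] [398. 351.  27.]
ridged_bar 0.69 [453. 291.  24.  24.] [524. 330.  29.]
rack 0.59 [448. 285.  58.  54.] [528. 313.  38.]
vise 0.75 [319. 212.  87.  82.] [556.
[... 594 characters left out ...]
204.  29.  22.] [489. 174.  21.]
bar 0.65 [242. 180.  24.  16.] [500. 285.  40.]
bar 0.61 [191. 191.  25.  14.] [387. 342.  21.]
rack 0.69 [243. 180.  32.  34.] [506. 267.  32.]
vise 0.84 [318. 234. 109.  67.] [523. -44.  20.]
vise 0.32 [411. 206.  28.  68.] [ 731. -136.   73.]
crank 0.66 [280. 222.  31.  22.] [449.  -2.  58.]
crank_knob 0.74 [281. 225.  32.  22.] [443.  -4.  59.]
switch 0.64 [344. 299. 101.  79.] [ 443. -278.   14.]
blade_grip 0.79 [317. 283.  46.  54.] [ 387. -259.  118.]
reagent 0.87 [412. 206.  30.  71.] [ 731. -136.   74.]
vial 0.55 [349. 176.   4.  19.] [752. 128.  33.]
vial 0.29 [317. 234. 108.  67.] [523. -43.  21.]
vial 0.19 [315. 283.  48.  48.] [ 391. -259.  114.]
```

View pics/scene1.png

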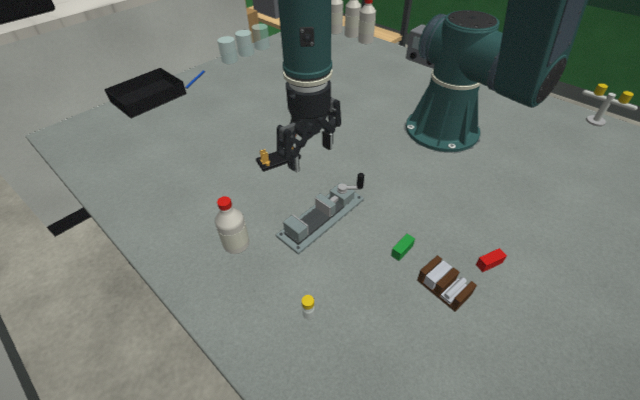

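View pics/side1.png

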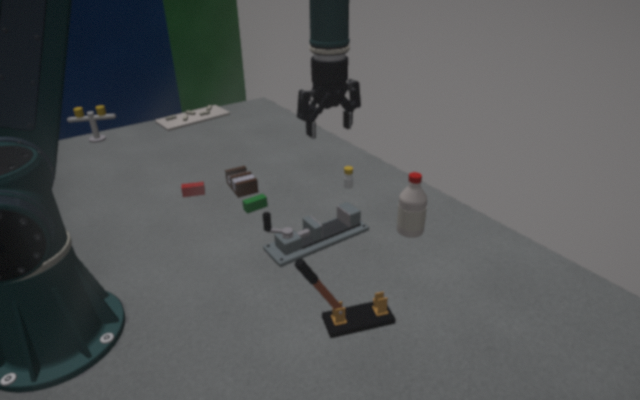

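The scene picture shows:
- Candidates for the bar: plain silver bar in the rack (437,274), ridged bar in the rack (455,291), green block (403,246), red block (491,259). I choose (437,274).
- The vise is around (320,212), with its knob at (360,181).
- The switch is at (275,160), with its blade open; the side picture shows the blade at (320,285).

Next I take close wrist views of the switch, vise and rack.

```bash
cat > look.py <<'E'
from h import *
import pickle
out={}
for n,pos in [("switch",(470,-270,300)),("vise",(520,-10,300)),("rack",(515,300,300))]:
    bot.move_to(list(pos),down(90) if n!="rack" else down(90)); bot.sleep(0.3)
    p=shot("wrist"); out[n]=p
    if n=="switch": print(p["mount"])
    w=cloud(p)
    for t in ["bar","ridged_bar","rack","vise","jaw","crank","crank_knob","switch","blade","blade_grip"]:
        for d in finder.outline_of(t,p)[:2]:
            if d["conf"]>.4: print(n,t,round(d["conf"],2),np.round(d["rect"]),np.round(np.nanmedian(w[d["region"]],0)))
pickle.dump(out,open("w.pkl","wb")); 
im=np.vstack([cv2.resize(out[n]["pixels"],(320,200)) for n in ("switch","vise")])
im=np.hstack([cv2.resize(out["switch"]["pixels"],(400,250)),cv2.resize(out["vise"]["pixels"],(400,250))])
im2=np.hstack([cv2.resize(out["rack"]["pixels"],(400,250)),cv2.resize(out["rack"]["pixels"][100:300,160:480],(400,250))])
cv2.imwrite("pics/w1.png",np.vstack([im,im2])[...,::-1]); print(bot.sense()["time_s"])
E
python3 look.py
```

```text
[[-1.27742009e-03 -9.48257447e-01 -3.17499894e-01  8.13643320e+01]
 [ 9.99998991e-01 -1.01422520e-03 -9.94243470e-04 -1.92473035e+00]
 [ 6.20782379e-04 -3.17500844e-01  9.48257786e-01 -1.61031273e+02]
 [ 0.00000000e+00  0.00000000e+00  0.00000000e+00  1.00000000e+00]]
switch ridged_bar 0.72 [290. 165. 143.  55.] [ 447. -269.   14.]
switch vise 0.97 [376.   9. 181.  16.] [544. -61.  11.]
switch switch 0.59 [288. 166. 140.  52.] [ 446. -268.   14.]
switch blade 0.72 [256. 162.  86.  18.] [ 382. -252.  137.]
switch blade_grip 0.58 [255. 163.  82.  17.] [ 382. -252.  136.]
vise bar 0.97 [300.  18.  45.  32.] [491. 181.  29.]
vise ridged_bar 0.54 [317. 176.  37.  36.] [527. -24.  55.]
vise rack 0.51 [473. 245.  85.  71.] [ 730. -109.   98.]
vise vise 0.57 [329. 166. 165.  49.] [538. -18.  20.]
vise jaw 0.69 [320. 174.  39.  36.] [527. -24.  55.]
vise crank_knob 0.95 [269. 163.  44.  36.] [447.  -6.  58.]
vise switch 0.85 [276. 311.  97.  62.] [ 450. -266.   14.]
vise blade 0.94 [248. 321.  48.  40.] [ 399. -256.   95.]
vise blade_grip 0.7 [247. 322.  48.  36.] [ 401. -257.   92.]
rack bar 0.94 [316. 174.  37.  25.] [506. 285.  39.]
rack bar 0.69 [234. 128.  46.  31.] [387. 350.  29.]
rack ridged_bar 0.86 [321. 144.  41.  20.] [511. 329.  30.]
rack rack 0.56 [319. 156.  44.  72.] [510. 310.  41.]
rack vise 0.63 [331. 328. 133.  49.] [537.  -3.  20.]
rack jaw 0.85 [319. 337.  29.  30.] [525. -19.  48.]
rack crank 0.64 [286. 336.  34.  23.] [441.   8.  60.]
rack crank_knob 0.6 [283. 337.  34.  22.] [442.   4.  58.]
7.2583
```

View pics/w1.png

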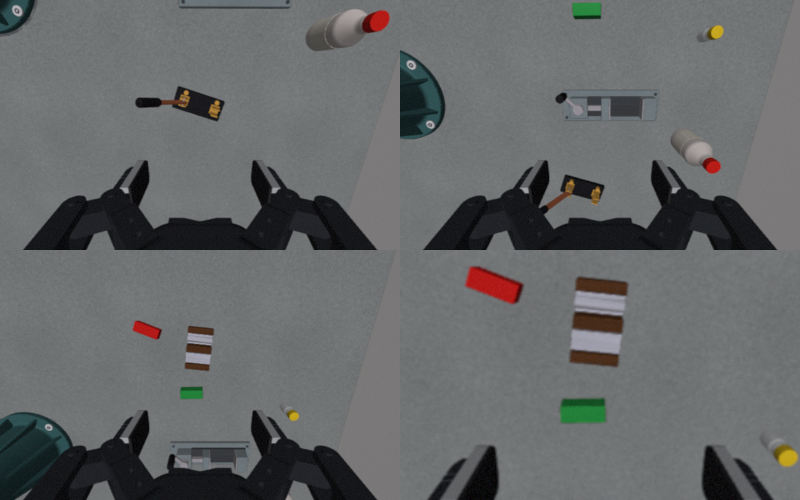

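Wrist panels: 
- Switch (top left): base at (198,104), handle at (148,102), clip at (215,108).
- Vise (top right): at (608,105), knob at (562,98).
- Rack (bottom right): plain bar at (596,341), ridged bar at (599,303), with green and red decoys outside it. The choice is confirmed.

Next I fit poses from depth.

```bash
cat > fit.py <<'E'
from h import *
import pickle
o=pickle.load(open("w.pkl","rb"))
def rect(w,m,label):
    k=np.zeros(m.shape,np.uint8);k[m]=1
    n,l,s,c=cv2.connectedComponentsWithStats(cv2.morphologyEx(k,cv2.MORPH_CLOSE,np.ones((3,3))))
    i=1+np.argmax(s[1:,4]); q=w[(l==i)&m]
    r=cv2.minAreaRect(q[:,:2].astype(np.float32)); print(label,np.round(r[0],1),np.round(r[1],1),round(r[2],2),"z",np.round(np.median(q[:,2]),1),len(q))
    return r
def box(w,x0,x1,y0,y1,z0,z1): return (w[...,0]>x0)&(w[...,0]<x1)&(w[...,1]>y0)&(w[...,1]<y1)&(w[...,2]>z0)&(w[...,2]<z1)
print(o["vise"]["camera_matrix"])
for n in o:
    w=cloud(o[n]); print(n,"table z",np.nanmedian(w[box(w,300,700,-500,500,-15,8)][:,2]))
w=cloud(o["vise"]); rect(w,box(w,360,680,-110,80,5,120),"vise all"); rect(w,box(w,360,680,-110,80,5,25),"vise base")
rect(w,box(w,490,680,-110,80,50,62),"jaws top")
rect(w,box(w,600,680,-110,80,50,62),"fixed jaw top")
rect(w,box(w,490,570,-110,80,50,62),"mov jaw top")
rect(w,box(w,360,490,-110,80,50,62),"crank arm")
rect(w,box(w,360,490,-110,80,80,110),"knob")
w=cloud(o["switch"]); rect(w,box(w,300,560,-350,-180,8,20),"switch base");rect(w,box(w,300,560,-350,-180,8,60),"switch base+")
rect(w,box(w,300,560,-350,-180,80,250),"handle")
rect(w,box(w,470,560,-350,-180,38,60),"clip")
w=cloud(o["rack"]); rect(w,box(w,440,600,230,400,34,50),"rack"); rect(w,box(w,440,600,230,400,6,50),"rack+")
im=o["rack"]["pixels"].astype(int); b=(im.min(-1)>120)
rect(w,b&box(w,440,600,230,305,30,50),"bar");rect(w,b&box(w,440,600,310,400,15,50),"ridged")
E
python3 fit.py
```

```text
[[285.84917845   0.         319.80755281]
 [  0.         285.84917845 201.46246898]
 [  0.           0.           1.        ]]
switch table z -0.581704728687015
vise table z -0.5164706432390176
rack table z -0.48980196667065456
vise all [543.  -25.4] [ 79.1 244.8] 89.63 z 19.7 7595
vise base [543.2 -25.2] [ 78.2 244.7] 89.78 z 13.1 3817
jaws top [631.8 -25.4] [52.4 33.6] 89.89 z 55.2 818
fixed jaw top [631.8 -25.4] [52.4 33.6] 89.89 z 55.2 818
mov jaw top [530.4 -25.9] [19.3 54. ] 0.34 z 55.2 509
crank arm [454.4  -8.6] [23.  63.9] 33.27 z 57.2 359
knob [434.3   6.1] [17.1 16.8] 45.3 z 95.0 181
switch base [ 462.8 -280. ] [ 56.3 125.1] 71.85 z 13.4 2223
switch base+ [ 462.8 -280. ] [ 56.3 125.1] 71.85 z 13.7 2642
handle [ 384.5 -253.9] [16.9 59.7] 70.69 z 142.1 769
clip [ 500.6 -300.5] [ 3.2 17.3] 71.51 z 48.0 43
rack [507.5 284.8] [58.1 59.9] 84.01 z 40.2 1484
rack+ [509.7 305.7] [100.  60.] 83.92 z 39.6 2744
bar [507.5 284.2] [23.2 59.6] 83.98 z 39.4 603
ridged [512.  327.5] [23.3 59.9] 83.81 z 29.9 577
```

```bash
cat > a.py <<'E'
from h import *
q=down(84); P=lambda t:(s:=bot.sense(),print(t,round(s["time_s"],2),np.round(s["eef_pos"],1),np.round(s["force"],1),round(s["grip_width"],3),round(s["grip_force"],1)))
bot.set_gripper(1.0)
bot.move_to([507.5,284.3,90],q)
print(bot.move_straight([507.5,284.3,30],vel=100,guard=15)); P("at")
bot.set_gripper(0.0,40); P("grip")
bot.move_straight([507.5,284.3,100],vel=120); P("up")
bot.move_to([500,97,100],down(90))
print(bot.move_straight([500,97,21],vel=100,guard=10)); P("down")
bot.set_gripper(1.0); 
bot.move_straight([500,97,150],vel=250)
bot.move_to([500,40,260],down(90)); bot.sleep(.2)
p=shot("wrist"); w=cloud(p); save("b1.png",p,(200,80,440,230),3)
import fit
im=p["pixels"].astype(int)
fit.rect(w,(im.min(-1)>110)&fit.box(w,420,580,50,150,20,50),"BAR")
P("end")
E
python3 a.py | grep -v "^\(vise\|switch\|mov\|knob\)"
```

```text
False
at 9.07 [508.1 284.6  30.6] [ 0.4  0.2 -0.3] 0.998 0.0
grip 9.84 [507.5 284.3  30. ] [0.2 0.2 0.4] -0.002 0.0
up 10.57 [507.1 284.1  99.6] [ 0.6 -0.   0.1] 0.0 0.0
False
down 12.29 [500.5  97.2  21.4] [0.5 0.3 0.2] -0.002 0.0
[[285.84917845   0.         319.80755281]
 [  0.         285.84917845 201.46246898]
 [  0.           0.           1.        ]]
rack table z -0.48980196667065456
jaws top [631.8 -25.4] [52.4 33.6] 89.89 z 55.2 818
fixed jaw top [631.8 -25.4] [52.4 33.6] 89.89 z 55.2 818
crank arm [454.4  -8.6] [23.  63.9] 33.27 z 57.2 359
handle [ 384.5 -253.9] [16.9 59.7] 70.69 z 142.1 769
clip [ 500.6 -300.5] [ 3.2 17.3] 71.51 z 48.0 43
rack [507.5 284.8] [58.1 59.9] 84.01 z 40.2 1484
rack+ [509.7 305.7] [100.  60.] 83.92 z 39.6 2744
bar [507.5 284.2] [23.2 59.6] 83.98 z 39.4 603
ridged [512.  327.5] [23.3 59.9] 83.81 z 29.9 577Traceback (most recent call last):
  File "a.py", line 16, in <module>
    fit.rect(w,(im.min(-1)>110)&fit.box(w,420,580,50,150,20,50),"BAR")
    ~~~~~~~~^^^^^^^^^^^^^^^^^^^^^^^^^^^^^^^^^^^^^^^^^^^^^^^^^^^^^^^^^^
  File "fit.py", line 7, in rect
    i=1+np.argmax(s[1:,4]); q=w[(l==i)&m]
        ~~~~~~~~~^^^^^^^^^
    return _wrapfunc(a, 'argmax', axis=axis, out=out, **kwds)
    return bound(*args, **kwds)
ValueError: attempt to get argmax of an empty sequence
```

View pics/b1.png

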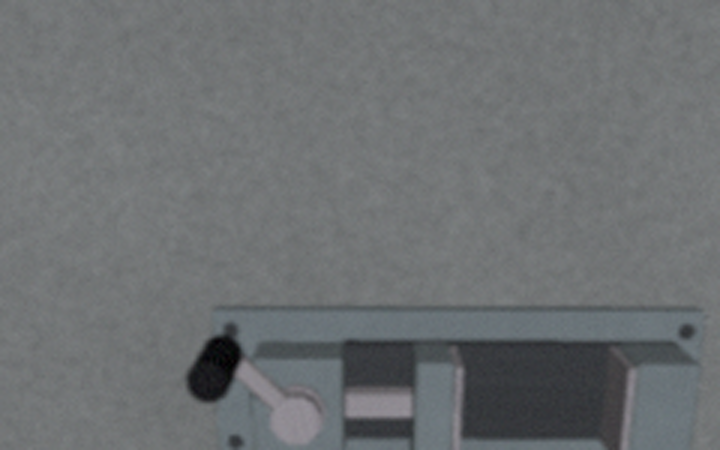

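The close-up shows the vise (knob at (215,370)) and bare bench: no bar. The gripper closed on nothing, so I look at the rack again.

```bash
python3 - <<'E' | tail -8
from h import *
bot.move_to([510,240,260],down(90)); bot.sleep(.2)
p=shot("wrist"); s=shot("side"); sc=shot("scene"); w=cloud(p)
a=cv2.resize(p["pixels"][80:240,200:456],(640,400))
cv2.imwrite("pics/c1.png",np.vstack([a,np.hstack([cv2.resize(s["pixels"][150:250,180:340],(320,200)),cv2.resize(sc["pixels"][210:310,380:540],(320,200))])])[...,::-1])
import fit
im=p["pixels"].astype(int)
fit.rect(w,(im.min(-1)>120)&fit.box(w,440,600,230,305,15,60),"BAR")
fit.rect(w,fit.box(w,440,600,230,400,6,50),"RACK+")
E
```

```text
handle [ 384.5 -253.9] [16.9 59.7] 70.69 z 142.1 769
clip [ 500.6 -300.5] [ 3.2 17.3] 71.51 z 48.0 43
rack [507.5 284.8] [58.1 59.9] 84.01 z 40.2 1484
rack+ [509.7 305.7] [100.  60.] 83.92 z 39.6 2744
bar [507.5 284.2] [23.2 59.6] 83.98 z 39.4 603
ridged [512.  327.5] [23.3 59.9] 83.81 z 29.9 577
BAR [507.6 284.1] [23.3 59.9] 83.92 z 39.4 835
RACK+ [509.8 305.6] [99.9 60. ] 83.99 z 39.6 3748
```

View pics/c1.png

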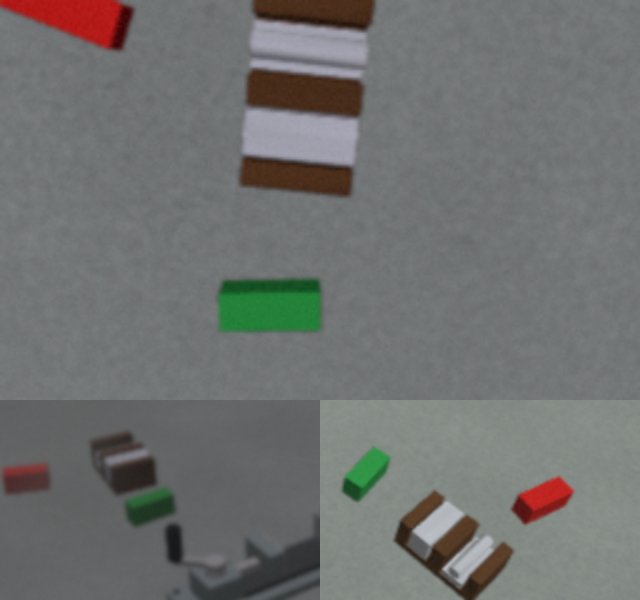

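```bash
python3 - <<'E'
from h import *
sc=shot("scene"); sd=shot("side"); wr=shot("wrist"); K=sc["camera_matrix"]; s=bot.sense()
print(s["eef_pos"],s["tool_rot"],s["grip_width"])
t=np.array(s["eef_pos"])
for p in (sc,sd):
  A=R.from_quat(p["attitude"],scalar_first=True).as_matrix()
  for o in [(0,0,0),(42,0,0),(-42,0,0),(0,42,0),(0,-42,0),(0,0,-19)]:
    c=A.T@(t+o-p["eye"]); u=p["camera_matrix"]@c/c[2]; print(o,np.round(u[:2]))
m=wr["mount"]
for o in [(0,0,0),(0,42,0),(0,-42,0),(0,0,19),(0,42,19)]:
    c=m[:3,:3].T@(np.array(o)-m[:3,3]); u=wr["camera_matrix"]@c/c[2]; print("wr",o,np.round(u[:2]))
def crop(p,o):
  A=R.from_quat(p["attitude"],scalar_first=True).as_matrix();c=A.T@(t-p["eye"]); u=(p["camera_matrix"]@c/c[2])[:2].astype(int)
  im=p["pixels"].copy(); cv2.drawMarker(im,tuple(int(x) for x in u),(255,0,0),cv2.MARKER_CROSS,9,1)
  x=max(u[0]-60,0);y=max(u[1]-60,0);return cv2.resize(im[y:y+120,x:x+120],(400,400),interpolation=cv2.INTER_CUBIC)
cv2.imwrite("pics/d1.png",np.hstack([crop(sc,0),crop(sd,0)])[...,::-1])
# finger depth points in wrist cam in tool coordinates
wr2=dict(wr);wr2["pos"]=np.zeros(3);wr2["rot"]=[1,0,0,0]
c=cloud(wr2); g=(np.abs(c[...,2])<60)&(np.abs(c[...,0])<60)
print(g.sum()); 
q=c[g]
for sgn in (1,-1):
    f=q[q[:,1]*sgn>0]; print(np.round(np.percentile(f,[0,5,50,95,100],axis=0),1))
E
```

```text
[510.12602974 239.56374379 260.09895347] [4.34142030e-05 7.07356917e-01 7.06856555e-01 4.50371477e-05] 0.9986520725941941
(0, 0, 0) [444. 185.]
(42, 0, 0) [431. 197.]
(-42, 0, 0) [456. 173.]
(0, 42, 0) [466. 196.]
(0, -42, 0) [423. 174.]
(0, 0, -19) [442. 192.]
(0, 0, 0) [242. 104.]
(42, 0, 0) [257. 101.]
(-42, 0, 0) [225. 108.]
(0, 42, 0) [234. 100.]
(0, -42, 0) [249. 109.]
(0, 0, -19) [242. 112.]
wr (0, 0, 0) [323. 243.]
wr (0, 42, 0) [390. 243.]
wr (0, -42, 0) [256. 243.]
wr (0, 0, 19) [323. 231.]
wr (0, 42, 19) [384. 230.]
3104
[[-11.9  39.8 -60. ]
 [ -9.2  40.2 -59. ]
 [  6.4  40.7 -48.8]
 [ 11.   52.7 -35.4]
 [ 11.7  54.2 -31.5]]
[[-11.7 -58.7 -60. ]
 [ -9.1 -57.1 -59.1]
 [  6.5 -45.1 -49.1]
 [ 11.1 -44.7 -35.5]
 [ 11.7 -44.4 -30.9]]
```

View pics/d1.png

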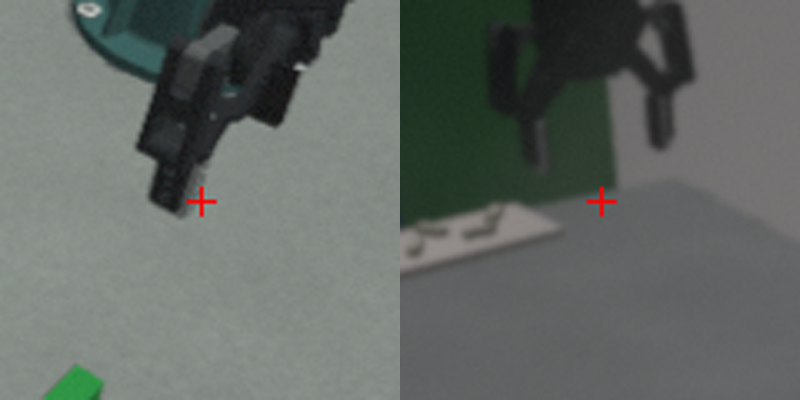

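The crops (red cross = reported TCP) show the fingertips well behind the reported TCP, in line with wrist depth (tips at tool z ≈ -31 open, where +6 is expected). The fingers therefore sit about 37 mm further back than stated. I confirm that by touching the bench.

```bash
python3 - <<'E'
from h import *
bot.set_gripper(0.0,40)
wr=shot("wrist"); wr["pos"]=np.zeros(3);wr["rot"]=[1,0,0,0]
c=cloud(wr); g=(np.abs(c[...,2])<60)&(np.abs(c[...,0])<60); q=c[g]
print(np.round(np.percentile(q,[0,5,50,95,99.5,100],axis=0),1))
bot.move_to([520,105,40],down(90))
print(bot.move_straight([520,105,-36],vel=45,guard=6)); s=bot.sense(); print(s["eef_pos"],s["force"],s["time_s"])
bot.move_straight([520,105,40],vel=250)
bot.set_gripper(1.0)
print(bot.sense()["time_s"])
E
```

```text
[[-11.8 -20.9 -60. ]
 [ -3.7 -14.  -57.3]
 [ 10.   -2.4 -44.6]
 [ 11.3   9.5 -26.2]
 [ 12.1  11.3 -21.1]
 [ 12.5  15.1 -19.9]]
True
[519.7643063  104.96086348 -18.93865326] [-0.9111026  -0.37291054  7.81751916] 18.9
20.0667
```

Contact came at TCP z = -19, so the fingertips are 38 mm behind the stated place. I correct all heights by -38 mm and retry.

```bash
sed -i 's/^o=pickle/if 1:o=pickle/; ' fit.py; python3 - <<'E'
s=open('fit.py').read(); i=s.index('print(o["vise"]'); s=s[:i].replace('if 1:o=pickle.load(open("w.pkl","rb"))\n',''); open('fit.py','w').write(s)
E
cat >> h.py <<'E'
OFF=38
def G(x,y,z): return [x,y,z-OFF]   # command for true grasp point (tool down)
def P(t):
    s=bot.sense();print(t,round(s["time_s"],2),np.round(s["eef_pos"],1),np.round(s["force"],1),round(s["grip_width"],3),round(s["grip_force"],1))
E
cat > a.py <<'E'
from h import *
import fit
bot.move_to(G(507.5,284.3,100),down(84))
print(bot.move_straight(G(507.5,284.3,30),vel=100,guard=15)); P("at")
bot.set_gripper(0.0,40); P("grip")
if bot.sense()["grip_width"]<.3: raise SystemExit
bot.move_straight(G(507.5,284.3,100),vel=120); P("up")
bot.move_to(G(500,97,90),down(90))
print(bot.move_straight(G(500,97,21),vel=80,guard=8)); P("down")
bot.set_gripper(1.0)
bot.move_straight(G(500,97,120),vel=250)
bot.move_to([500,40,260],down(90)); bot.sleep(.2)
p=shot("wrist"); w=cloud(p); im=p["pixels"].astype(int)
fit.rect(w,(im.min(-1)>110)&fit.box(w,420,580,50,150,18,50),"BAR")
P("end")
E
python3 a.py
```

```text
False
at 21.67 [508.  284.2  -7.7] [-0.3 -0.2  0.4] 1.004 0.0
grip 22.02 [508.3 284.7  -7. ] [-0.3 -0.7  6.7] 0.694 43.8
up 22.76 [506.9 284.1  61.5] [-0.9  0.7 -1.4] 0.699 43.2
True
down 24.38 [499.   97.3 -17.1] [-1.5  0.4  5.9] 0.697 44.3
BAR [496.4  96.4] [23.3 60.1] 89.96 z 29.3 864
end 26.33 [499.1  40.4 258.1] [-0.3  0.3 -0.7] 1.001 0.0
```

```bash
cat > b.py <<'E'
from h import *
import fit
q=down(0)
bot.move_to(G(499,97,110),q)
print(bot.move_straight(G(499,97,23),vel=100,guard=12)); P("at")
bot.set_gripper(0.0,40); P("grip")
if not .15<bot.sense()["grip_width"]<.45: raise SystemExit
bot.move_straight(G(499,97,125),vel=150)
bot.move_straight(G(580.6,-25.2,125),vel=150)
P("over")
print(bot.move_straight(G(580.6,-25.2,42),vel=60,guard=8)); P("down")
bot.set_gripper(1.0); P("open")
bot.move_straight(G(580.6,-25.2,125),vel=200)
bot.move_to([545,-90,260],down(90)); bot.sleep(.2)
p=shot("wrist"); w=cloud(p); im=p["pixels"].astype(int); save("e1.png",p,(160,80,480,280),2)
fit.rect(w,(im.min(-1)>120)&fit.box(w,540,620,-60,10,40,53),"BAR")
fit.rect(w,fit.box(w,360,680,-110,80,5,25),"vise base")
fit.rect(w,fit.box(w,605,680,-110,80,50,62),"fixed jaw")
fit.rect(w,fit.box(w,500,552,-110,80,50,62),"jaw")
fit.rect(w,fit.box(w,360,490,-110,80,80,110),"knob")
P("end")
E
python3 b.py
```

```text
False
at 28.84 [499.5  97.  -14.6] [-0.5  0.3  0.1] 1.0 0.0
grip 29.43 [499.3  97.  -14.7] [-0.5  0.6  5.5] 0.269 40.3
over 31.4 [579.6 -24.4  86.8] [-0.4  0.3 -1.9] 0.277 39.6
True
down 32.68 [580.3 -25.1   5.3] [-0.9 -0.4  4.4] 0.272 40.3
open 33.31 [579.  -24.9   4.2] [ 0.4  0.6 -0.5] 1.002 0.0
BAR [578.1 -25.5] [21.8 58.5] 89.9 z 49.5 892
vise base [543.3 -26.5] [ 78.8 245.3] 89.94 z 12.0 5638
fixed jaw [632.2 -25.8] [33.6 52.5] 0.04 z 55.2 1201
jaw [530.1 -25.7] [52.4 20.3] 89.79 z 55.2 750
knob [434.5   5.8] [17.5 17.1] 63.21 z 95.1 291
end 35.62 [544.9 -89.8 259.6] [-0.2  0.4 -0.7] 0.999 0.0
```

View pics/e1.png

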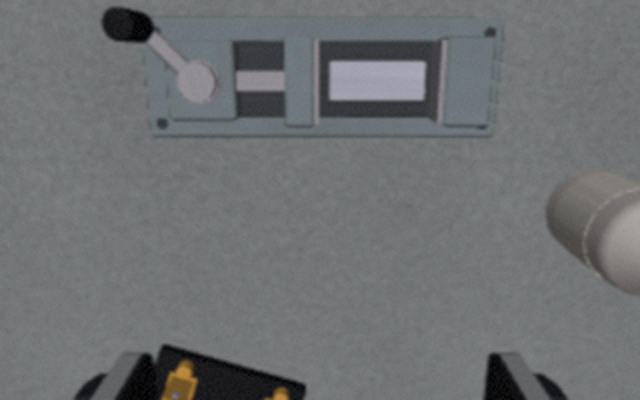

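The bar (377,80) lies centred between the jaws with a gap at both ends. Now the crank; the camera bias is +3 mm in x.

```bash
cat > c.py <<'E'
from h import *
A=np.array([468.5,-25.4]);Z=84
def pose(c,z=Z):
    th=np.radians(120-.2)+c
    return G(*(A+45*np.array([np.cos(th),np.sin(th)])),z), down(np.degrees(th)-180)
c0=0.27
p,q=pose(c0,135); bot.set_gripper(.65); bot.move_to(p,q)
p,q=pose(c0); print(bot.move_straight(p,vel=100,guard=10)); P("at")
bot.set_gripper(0.0,40); P("grip")
if not .1<bot.sense()["grip_width"]<.4: raise SystemExit
f0=np.array(bot.sense()["force"]); 
for c in list(np.linspace(c0,2.05,13)[1:])+list(np.arange(2.09,2.42,.03)):
    p,q=pose(c); hit=bot.move_straight(p,q,vel=90 if c<2.06 else 30,guard=None if c<1 else 25)
    s=bot.sense(); e=np.array(s["eef_pos"])[:2]-A; th=np.radians(119.8)+c
    ft=(np.array(s["force"])-f0)[:2]@[-np.sin(th),np.cos(th)]
    print(round(c,2),"act",round((np.degrees(np.arctan2(e[1],e[0]))%360-119.8)*np.pi/180,3),"ft",round(ft,1),hit,round(s["grip_width"],2),round(s["time_s"],1))
    if hit or (c>2.1 and abs(ft)>22): break
E
python3 c.py
```

```text
False
at 38.83 [436.7   6.2  46.1] [ 1.1 -0.3 -0.3] 0.652 0.0
grip 39.25 [436.9   6.2  46.6] [-1.2 -0.   5.8] 0.201 38.8
0.42 act 0.421 ft 0.8 False 0.2 39.5
0.57 act 0.57 ft 0.7 False 0.2 39.9
0.72 act 0.719 ft 0.6 False 0.2 40.1
0.86 act 0.868 ft 1.0 False 0.19 40.5
1.01 act 1.017 ft -0.6 False 0.19 40.8
1.16 act 1.166 ft 0.8 False 0.2 41.0
1.31 act 1.315 ft 0.4 False 0.19 41.4
1.46 act 1.465 ft 0.2 False 0.2 41.6
1.6 act 1.613 ft 0.5 False 0.19 42.0
1.75 act 1.762 ft 0.7 False 0.2 42.2
1.9 act 1.909 ft 0.0 False 0.2 42.5
2.05 act 2.057 ft -0.5 False 0.2 42.9
2.09 act 2.09 ft -0.5 False 0.2 43.1
2.12 act 2.118 ft -1.2 False 0.19 43.4
2.15 act 2.141 ft -1.4 False 0.2 43.6
2.18 act 2.158 ft -3.0 False 0.2 43.9
2.21 act 2.174 ft -4.6 False 0.19 44.1
2.24 act 2.174 ft -7.4 False 0.2 44.4
2.27 act 2.177 ft -9.4 False 0.2 44.6
2.3 act 2.18 ft -11.4 False 0.2 44.9
2.33 act 2.184 ft -12.1 False 0.2 45.1
2.36 act 2.191 ft -14.7 False 0.2 45.4
2.39 act 2.188 ft -16.6 False 0.19 45.6
2.42 act 2.194 ft -19.4 False 0.19 45.9
```

```bash
cat > d.py <<'E'
from h import *
A=np.array([468.5,-25.4]); th=np.radians(119.8)+2.19
p=G(*(A+45*np.array([np.cos(th),np.sin(th)])),84)
bot.move_straight(p,vel=60); P("relax"); bot.set_gripper(.65)
p[2]+=70; bot.move_straight(p,vel=200)
H=np.array([430.2,-268.5]); u=np.array([.9502,-.3115]); q=down(-18.15)
def pos(b,dz=0):
    f=np.radians(120)-b; xy=H+117*np.cos(f)*u
    return G(*xy,40+117*np.sin(f)+dz)
bot.set_gripper(1.0)
bot.move_to(pos(0,80),q)
print(bot.move_straight(pos(0),vel=120,guard=12)); P("at")
bot.set_gripper(0.0,60); P("grip")
if not .1<bot.sense()["grip_width"]<.4: raise SystemExit
for b in list(np.linspace(0,1.95,14)[1:])+list(np.arange(2.0,2.4,.04)):
    bot.move_straight(pos(b),vel=150 if b<1.9 else 50)
    s=bot.sense(); e=np.array(s["eef_pos"])+[0,0,38]; act=np.radians(120)-np.arctan2(e[2]-40,(e[:2]-H)@u)
    print(round(b,2),"act",round(act,3),"f",np.round(s["force"],1),round(s["grip_width"],2),round(s["time_s"],1))
    if np.linalg.norm(s["force"])>(45 if b>1.6 else 25): break
E
python3 d.py
```

```text
relax 46.17 [447.9 -64.2  46.2] [-1.8  8.8  6.8] 0.193 40.1
False
at 49.5 [ 375.  -250.3  103.6] [0.8 0.2 0. ] 1.002 0.0
grip 50.13 [ 374.8 -249.9  103.7] [0.4 3.2 4.3] 0.193 58.3
0.15 act 0.142 f [-2.1  4.3  7. ] 0.2 50.4
0.3 act 0.295 f [-1.1  3.   3. ] 0.19 50.7
0.45 act 0.447 f [ 1.7  3.1 -2.9] 0.19 50.9
0.6 act 0.591 f [-0.9  4.  -4.3] 0.19 51.2
0.75 act 0.74 f [-2.6  4.  -6.3] 0.19 51.5
0.9 act 0.893 f [-2.3  4.  -4.2] 0.19 51.7
1.05 act 1.049 f [-1.8  5.7 -2.8] 0.19 52.0
1.2 act 1.202 f [-0.8  5.  -2.6] 0.19 52.3
1.35 act 1.353 f [ 0.6  5.7 -0.4] 0.19 52.5
1.5 act 1.503 f [2.  6.5 1.3] 0.19 52.8
1.65 act 1.652 f [2.5 6.8 2. ] 0.19 53.1
1.8 act 1.8 f [ 3.   5.4 -0. ] 0.19 53.3
1.95 act 1.946 f [-0.5  5.6  0.7] 0.19 53.8
2.0 act 1.996 f [-2.5  6.3  1.4] 0.19 54.1
2.04 act 2.038 f [-1.3  5.9 -0.6] 0.19 54.4
2.08 act 2.08 f [-3.5  6.5  0.1] 0.2 54.6
2.12 act 2.123 f [-5.4  5.8 -0. ] 0.19 54.9
2.16 act 2.167 f [-7.2  5.3  0.2] 0.19 55.1
2.2 act 2.207 f [-8.6  5.4  0.9] 0.19 55.4
2.24 act 2.22 f [-8.8  9.8 23.3] 0.19 55.6
2.28 act 2.245 f [-3.1 10.1 24.3] 0.19 55.9
2.32 act 2.269 f [-3.3 11.7 33. ] 0.16 56.1
2.36 act 2.27 f [-9.8 18.4 68.9] 0.16 56.4
```

```bash
python3 - <<'E'
from h import *
import fit
s=bot.sense(); p=np.array(s["eef_pos"]); p[2]=-38+36; bot.move_straight(list(p),vel=100); P("r")
bot.set_gripper(1.0); p[2]+=90; bot.move_straight(list(p),vel=250)
bot.move_to([520,-370,260],down(90)); bot.sleep(.2)
w=shot("wrist"); save("f1.png",w,(160,60,480,300),2); c=cloud(w)
fit.rect(c,fit.box(c,515,600,-345,-250,22,70),"handle")
fit.rect(c,fit.box(c,400,600,-345,-250,8,20),"base")
fit.rect(c,fit.box(c,400,600,-345,-250,30,100),"upper")
fit.rect(c,fit.box(c,490,570,-70,20,50,62),"jaw"); P("end")
E
```

```text
r 56.77 [ 543.  -305.1   -0.9] [ 1.5  5.1 -2.9] 0.165 51.0
handle [ 535.7 -303.7] [17.9 47.8] 72.17 z 46.8 525
base [ 463.1 -280. ] [ 56.  124.7] 71.96 z 13.5 2895
upper [ 488.8 -288.8] [ 21.8 145.9] 71.43 z 46.6 1200Traceback (most recent call last):
  File "<stdin>", line 10, in <module>
  File "fit.py", line 6, in rect
    i=1+np.argmax(s[1:,4]); q=w[(l==i)&m]
        ~~~~~~~~~^^^^^^^^^
    return _wrapfunc(a, 'argmax', axis=axis, out=out, **kwds)
    return bound(*args, **kwds)
ValueError: attempt to get argmax of an empty sequence
```

View pics/f1.png

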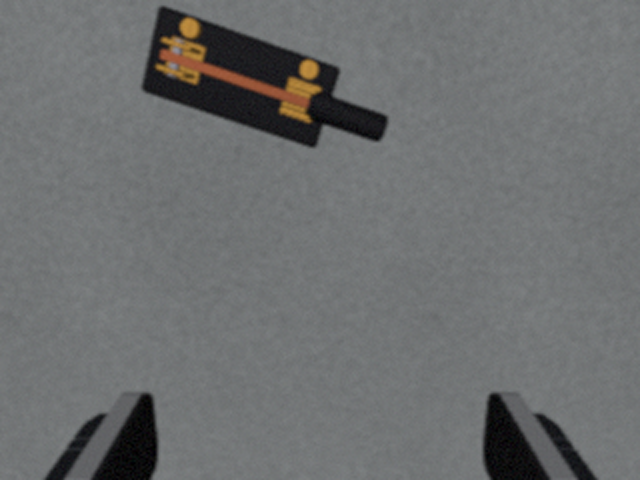

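The blade lies between the clip's cheeks (300,97) with the handle at (347,117). I check its height, and the jaw.

```bash
python3 - <<'E'
from h import *
import fit
w=shot("wrist"); c=cloud(w); H=np.array([427.2,-268.5]); u=np.array([.9502,-.3115]); v=np.array([.3115,.9502])
s=(c[...,:2]-H)@u; d=(c[...,:2]-H)@v
for a in range(15,150,10):
    m=(s>a)&(s<a+10)&(abs(d)<3.5)&(c[...,2]>5)&(c[...,2]<100); print(a+5,np.round(np.median(c[m][:,2]) if m.any() else np.nan,1),end=' | ')
bot.move_to([560,-150,260],down(90)); bot.sleep(.2)
w=shot("wrist"); c=cloud(w)
fit.rect(c,fit.box(c,500,570,-60,10,53,62),"jaw"); 
fit.rect(c,(w["pixels"].min(-1)>120)&fit.box(c,550,620,-60,10,40,53),"BAR"); P("end")
E
```

```text
20 46.3 | 30 46.5 | 40 46.3 | 50 46.2 | 60 46.4 | 70 46.4 | 80 46.3 | 90 47.7 | 100 47.9 | 110 48.0 | 120 48.0 | 130 47.9 | 140 47.5 | 150 nan | jaw [544.9 -25.9] [53.3 19.9] 89.64 z 55.2 868
BAR [586.7 -25.5] [23.4 63.6] 89.63 z 49.4 1127
end 61.15 [ 560.  -151.4  259.9] [ 0.  -0.7 -0.1] 1.002 0.0
```

```bash
python3 -c "
from h import *
print(bot.hand_in())"
```

```text
the job is handed in; nothing more can be done
None
```

The plain bar lies flat and clamped in the vise, the switch blade measures level in its clip, and the job was handed in at about 61 s; no verdict came back, and I could only infer the jaw's pressure (about 19 N of push at the crank knob and a closed 60 mm gap).

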